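# Hang the wire basket on the dunking stand and hold it down in the bowl

### The job

Pick the wire basket up by its wooden grip, keeping it upright, hang it by its bail on the hook of the dunking stand and let go of it. Then push the stand's round black knob down about 40 mm against its spring, so that the pointer is between the two marks and the basket hangs down inside the bowl, and keep it held there: your program finishes while still holding the knob down. Leave the spice jar, the sanding block and the mug where they stand.

Things in the scene. Friction and masses are not known exactly. Their poses are not given: they have to be found in the camera images.
- basket: loose round wire basket, 64 mm across, 42 mm high, 0.12 to 0.26 kg, brass cabinet knobs fixed in it. Origin at the centre of its underside, z up. Its rigid bail (6 mm steel bar) stands in the y-z plane: from the rim at y = +-30 mm, through y = +-26, z = 78 mm, to a peak at y = 0, z = 99 mm (bar axis). The opening under it, 53 mm high, is seen along x. It may hang either way round
- basket_grip (a point): middle of the wooden grip block on the bail's peak: 14 mm thick along basket y, 26 mm wide along x, from 98 to 136 mm above the basket's underside; this point is at 120 mm, axes as the basket's. Fingers closing along y with the TCP here have their tips just above the bail's peak
- bail_top (a point): underside of the bail's peak, 96 mm above the basket's underside: rests on the hook's lowest point when the basket hangs
- stand: fixed dunking stand, 200 x 290 mm base plate 8 mm thick. Origin at table level; x to its back (away from the robot at yaw 0), y left, z up. Column 24 x 30 mm at x = 80, y = 0, top at z = 238 mm. A sleeve on it carries a crossbar along y (x = 42 to 58, z = 179 to 193 mm when up): hook at the left (+y) end, knob at the right. Pointer right of the column; marks at 34 and 46 mm of travel
- hook: the steel hook, part of the sliding carriage (sleeve, crossbar, hook and knob) and moving straight down with it; its origin coincides with the stand's when up, axes as the stand's
- hook_seat (a point): lowest point of the hook's upper side, where the bail rests; 182 mm above the table when up, at x = -30, y = 90 mm of the stand, axes as the stand's. The hook is an 8 mm bar along stand x: from the crossbar it falls 12 mm over 80 mm forward (-x) to this point, then rises to a tip 28 mm further forward whose top is 18 mm above this point
- bowl: brown bowl fixed to the stand, 165 mm across, rim 78 mm above the table, its centre straight below the hook seat; the origin is the centre of its underside, 8 mm above the table
- knob: round black press knob, 44 mm across with a flat top, on a short stem on the right end of the crossbar, moving with the carriage. Origin on its axis, 38 mm below its top; axes as the stand's
- knob_top (a point): centre of the knob's top face, 228 mm above the table when up; at x = 50, y = -95 mm of the stand
- carriage (a joint): travel of the carriage (sleeve, crossbar, hook, knob) in m: 0 up, 0.065 at the lower stop. A spring pushes it up: with the basket hung it begins to move at about 5 to 6 N on the knob, takes about 11 N at 40 mm and springs back when let go. The basket's weight alone does not move it
- spice_jar: bystander: spice jar with a screw cap, 42 mm across, 96 mm high; origin under its centre
- sanding_block: bystander: sanding block, 61 x 100 x 27 mm; origin under its centre
- mug: bystander: mug, 84 mm across, 91 mm high, with a handle; origin under its centre

How it is judged:
By the outcome, as a careful person would: the job done as asked, in the order asked, and still so for the second after the job is handed in, while the arm keeps its last pose, push and grip.
It also fails if it takes over 69 s, if anything falls off the work surface, if the arm or the gripper's body presses on something with over 40 N, if the wrist force passes 120 N, or if a joint passes its speed limit or range.

### The arm

A 7-joint arm with a two-finger parallel gripper is mounted at the origin on a cart in front of the work surface, level with it; the furniture and walls round the work are solid. World frame = base frame: x ahead of the robot, y to its left, z up, the work surface at z = 0. Lengths are in m, angles in rad, forces in N, time in s.
With the tool pointing down it reaches from about 0.425 to 0.925 m from the base axis. Payload 6.8 kg.
Tool frame: the origin (TCP) lies between the finger pads, 19 mm behind the fingertips; this is the grasp point; z points along the fingers, y is the line along which they close (so a half turn about z gives the same grasp; the last joint's range is limited). The gripper opens to 85 mm and grips with 20 to 120 N. Pads are 22 mm wide; open, the fingers measure 114 mm over their backs; the gripper's body (76 mm by 85 mm) begins 54 mm behind the grasp point. The pads swing forward as they close: fully open they stand 13 mm farther back than shut.
Start: joints at [0.997, 0.477, 0.022, 1.555, -0.011, 1.109, -0.083], TCP at [0.303, -0.603, 0.25] pointing down, gripper open.
Joint ranges: [-2.96, 2.96], [-0.34, 2.1], [-1.41, 1.46], [0.24, 2.44], [-1.37, 4.51], [0.17, 1.92], [-2.96, 2.96]. Speed limits (rad/s): [2.39, 2.39, 3.14, 3.14, 3.14, 3.14, 3.14].

### API

Orientations are given as a rotation vector (axis times angle).
In Python, from bench import status, vision, r gives the robot as it stands. The module is installed in compiled form; this text tells all that it offers.
- The arm moves only by the shell command python3 -m handwheel 'ROWS' [OPENING] [FORCE]. ROWS is JSON, a list of rows, each an object with "dp": the shift along the tool's x, y, z in m, a list of three; "delta_rot": the turn, a rotation vector about the tool's x, y, z in rad, a list of three. In form: [{"dp": [x, y, z], "delta_rot": [rx, ry, rz]}, ...]. A call has 1 to 12 rows; each row is the pose to reach, as a shift and turn from the pose commanded when the call began, along the tool's axes at that moment; what a row does not reach only later rows make up. A row lasts 1/8 s, in which the tool goes at most 62.5 mm and 10.7 degrees, less where a joint would pass 70% of its speed; a pose out of reach is approached as far as the arm can. A call with a gripper value outside its range is refused whole. OPENING is the opening, from 0 (shut) to 1 (fully open), set as the call begins (- or left out, the last holds). The fingers move at their own pace and stop on an object; FORCE is the grip in N (left out, the last holds). Time passes only in rows, so rows that repeat a pose let the fingers close. It gives the time, the measured TCP pose, the force, the opening and the grip force at its end, in the units of the state.
- status.get_obs(): the state, without advancing time (a new reading comes with each control period).
- vision.grab_frame(name): name is "scene" or "side" or "wrist"; returns a dict with "img" (384x512x3 uint8, blue, green, red), "fovy" (degrees; the focal length in pixels is half the picture's height over the tangent of half this angle, whatever the lens; pixels are square), "cx", "cy" (the principal point, pixels), "distortion" ([k1, k2, p1, p2, k3] as OpenCV has them; the pictures are not rectified), "world_from_camera" (4x4, takes a point from camera to world coordinates). Camera axes: x right, y up, looking along -z (the intrinsics and any distortion apply to the point x, -y, -z); pixel columns grow to the right and rows downward; lengths in m; the calibration is good to about 2 mm. A picture is of the moment at which its call begins. There is no depth.
- r.hand_in(): hands the job in; it is judged then, once.
The state is a dict: "clock": time; "joints": joint angles; "qvel": joint speeds; "tau": joint torques, N m; "tcp_pos": TCP position; "orientation": TCP orientation; "contact_force": force on the tool from outside, world axes, zero at the start; "moment": the same for the moment, N m; "grip_width": finger opening in m; "gripper_force": force on a finger pad.
Only numpy, scipy, OpenCV 4.12 (cv2) and the standard library are available. Lean on these libraries where they do the work, as an engineer would, in place of code of your own. Each camera call takes 0.05 s, during which the arm holds its last target. There are 200 camera calls.

## Working session

There is one attempt and no reset: what is moved stays moved. The work goes in short steps, Python scripts to look and compute and a shell command to move; the robot and the scene stay as the last step left them, time stands still between calls to the robot, and variables do not carry over. Pictures are saved under pics/ and viewed, at most 10 in all, crops included, and the job is handed in when it is done.

```bash
mkdir -p pics; cat > h.py <<'E'
import numpy as np, cv2
from bench import status, vision, r
from scipy.spatial.transform import Rotation as R
def cam(f):
    h,w=f["img"].shape[:2]; F=h/2/np.tan(np.radians(f["fovy"])/2)
    return np.array([[F,0,f["cx"]],[0,F,f["cy"]],[0,0,1]]),np.array(f["distortion"],float),np.array(f["world_from_camera"])
def ray(f,uv):
    K,d,T=cam(f); p=cv2.undistortPoints(np.array([[uv]],float),K,d)[0,0]
    return T[:3,3],T[:3,:3]@np.array([p[0],-p[1],-1])
def atz(f,uv,z):
    o,v=ray(f,uv); return o+v*(z-o[2])/v[2]
def proj(f,P):
    K,d,T=cam(f); c=(np.atleast_2d(P)-T[:3,3])@T[:3,:3]
    c=c*[1,-1,-1]; return cv2.projectPoints(c,np.zeros(3),np.zeros(3),K,d)[0][:,0]
def tri(obs):
    A=np.zeros((3,3));b=np.zeros(3)
    for f,uv in obs:
        o,v=ray(f,uv); v/=np.linalg.norm(v); M=np.eye(3)-np.outer(v,v); A+=M;b+=M@o
    return np.linalg.solve(A,b)
E
cat > g.py <<'E'
import sys,pickle
from h import *
n=sys.argv[1]; D={}
for c in sys.argv[2:]:
    D[c]=vision.grab_frame(c); cv2.imwrite(f"pics/{n}_{c}.png",cv2.resize(D[c]["img"],(800,600)))
pickle.dump(D,open(f"pics/{n}.pkl","wb"))
s=status.get_obs(); print(s["clock"],s["tcp_pos"],s["orientation"],s["contact_force"],s["grip_width"])
E
python3 g.py a scene side wrist; python3 -c "
import pickle
D=pickle.load(open('pics/a.pkl','rb'))
for k,f in D.items(): print(k,f['fovy'],f['cx'],f['cy'],f['distortion'],f['world_from_camera'])"
```

```text
0.15 [ 0.30295117 -0.602722    0.24925333] [-3.05548971e+00 -7.24740408e-01  7.14770754e-04] [-0.22751416  0.16282812 -0.18670009] 0.08552392975402047
scene 48.01494729568928 251.7093437199681 192.62569462920314 [0.04831073 0.         0.         0.         0.        ] [[-0.64111274  0.30994783 -0.70207321 -0.66477308]
 [-0.76696831 -0.29106037  0.57187714  0.94645343]
 [-0.02709361  0.90510563  0.42432268  0.87730259]
 [ 0.          0.          0.          1.        ]]
side 51.58018275133038 262.11915983272013 196.94867102374684 [-0.06328097  0.          0.          0.          0.        ] [[-0.96355503  0.1226383  -0.23774262  0.25664066]
 [-0.26720798 -0.39900323  0.87715239  1.08614911]
 [ 0.0127124   0.90871132  0.4172315   0.66870526]
 [ 0.          0.          0.          1.        ]]
wrist 63.976035880216436 253.4165546706773 199.47358171179323 [-0.06745436  0.          0.          0.          0.        ] [[ 0.44876132  0.85980535  0.24361451  0.36512689]
 [-0.89365058  0.43218669  0.12084413 -0.57259895]
 [-0.00138452 -0.27193642  0.96231423  0.3718497 ]
 [ 0.          0.          0.          1.        ]]
```

View pics/a_scene.png

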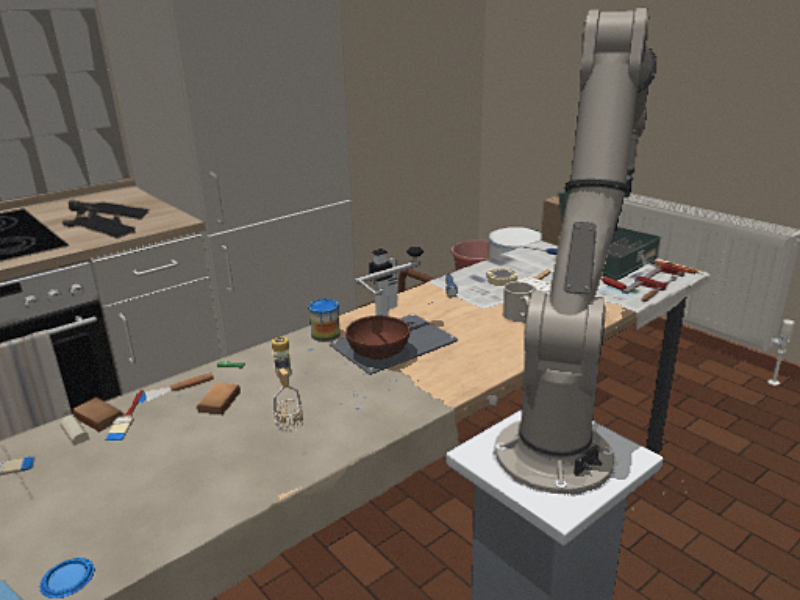

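View pics/a_side.png

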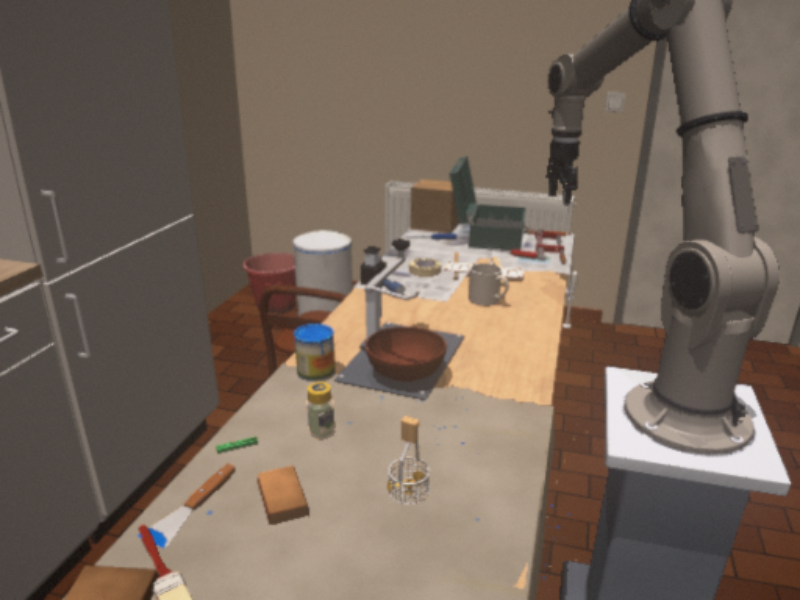

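The scene view has the basket around (288,400), the bowl at (378,337) and the knob at (415,251). In the side view the basket grip is at (410,430), the bowl at (405,352) and the knob at (400,245). I'll crop these closer.

```bash
python3 - <<'E'
import pickle,cv2,numpy as np
D=pickle.load(open('pics/a.pkl','rb'))
def t(c,x,y,w,h,s):
    im=cv2.resize(D[c]['img'][y:y+h,x:x+w],None,fx=s,fy=s,interpolation=cv2.INTER_CUBIC)
    for i in range(0,w,10):
        cv2.line(im,(i*s,0),(i*s,6 if i%50 else 14),(0,0,255),1)
    for i in range(0,h,10):
        cv2.line(im,(0,i*s),(6 if i%50 else 14,i*s),(0,0,255),1)
    return im
# origin prints: scene basket x150..217? ; 
a=t('scene',155,210,66,75,4);b=t('side',230,260,66,75,4)
c=t('scene',205,150,100,75,4);d=t('side',215,145,100,75,4)
im=np.vstack([np.hstack([a,c]),np.hstack([b,d])]);print(im.shape)
cv2.imwrite('pics/crop1.png',im)
E
```

```text
(600, 664, 3)
```

View pics/crop1.png

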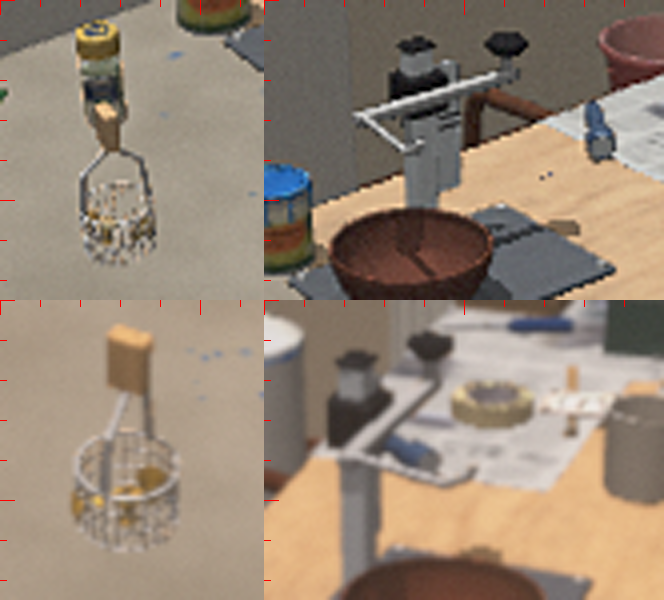

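The crops read cleanly: the basket legs, the grip, the knob top, the column top, the hook tip and the base corners are all visible. I'll fit both poses to these points.

```bash
cat > fit.py <<'E'
import pickle
from h import *
from scipy.optimize import least_squares
D=pickle.load(open('pics/a.pkl','rb'))
sc=lambda X,Y,ox,oy:(ox+X/4-.375,oy+Y/4-.375)
B=lambda X,Y:sc(X,Y,155,210); Bs=lambda X,Y:sc(X,Y-300,230,260)
S=lambda X,Y:sc(X-264,Y,205,150); Ss=lambda X,Y:sc(X-264,Y-300,215,145)
V=lambda X,Y:(X*.64,Y*.64)
def fit(obs,x0):
    def res(q):
        c,s=np.cos(q[2]),np.sin(q[2]); M=np.array([[c,-s,0],[s,c,0],[0,0,1]])
        return np.concatenate([proj(D[c_],M@np.array(p)+[q[0],q[1],0])[0]-uv for c_,p,uv in obs])
    o=least_squares(res,x0,loss='soft_l1'); return o.x,o.cost,res(o.x).reshape(-1,2)
for yaw in (np.pi*k/4 for k in range(-2,3)):
  for sg in (1,):
    ob=[('scene',(0,0,.12),B(108,127)),('scene',(0,30e-3,.042),B(82,208)),('scene',(0,-.03,.042),B(153,200)),('scene',(0,0,.1),B(113,150)),
     ('side',(0,0,.117),Bs(130,360)),('side',(0,.03,.042),Bs(105,465)),('side',(0,-.03,.042),Bs(150,436)),('side',(0,0,0),Bs(127,530)),('scene',(0,0,0),B(121,250))]
    q,c,e=fit(ob,[.5,.3,yaw]); print('basket',q,c)
print(e.round(1))
ob=[('scene',(.05,-.095,.228),S(507,40)),('scene',(.08,0,.238),S(417,43)),('scene',(.1,-.145,.008),S(498,206)),('scene',(-.1,-.145,.008),S(614,268)),
('scene',(-.03,.09,.182),S(407,149)),('scene',(-.058,.09,.2),S(418,143)),('scene',(-.03,.09,.078),S(411,236)),('scene',(-.1,.145,.008),V(372,368)),('scene',(.1,.145,.008),V(332,347)),
('side',(.05,-.095,.228),Ss(430,343)),('side',(.08,0,.238),Ss(358,357)),('side',(-.058,.09,.2),Ss(475,468)),('side',(-.03,.09,.182),Ss(447,480)),
('side',(-.1,.145,.008),V(425,394)),('side',(-.1,-.145,.008),V(463,333)),('side',(.1,.145,.008),V(338,378)),('side',(-.03,.09,.078),V(405,346))]
q,c,e=fit(ob,[.6,0,0]); print('stand',q,c); print(e.round(1))
for n,u,v in (('jar',(321,432),0),('mugbot',(485,300),0),('block',(285,510),0)): print(n,atz(D['side'],V(*u),0))
E
python3 fit.py
```

```text
basket [ 0.45416057  0.34504651 -0.28888413] 11.171259144760286
basket [ 0.45416058  0.34504652 -0.28888013] 11.171259145927554
basket [ 0.45416057  0.34504651 -0.28888409] 11.17125914476345
basket [ 0.45416058  0.34504652 -0.28888024] 11.17125914587026
basket [ 0.45416057  0.34504651 -0.288884  ] 11.171259144770412
[[-0.  -0.1]
 [ 0.   1.4]
 [-0.7 -1. ]
 [-0.7 -0.7]
 [ 0.3 -0.1]
 [-0.6  6. ]
 [ 1.3 -0.2]
 [ 0.4 -3.7]
 [-0.  -1.2]]
stand [ 0.57858446 -0.0751911  -0.07157692] 23.962534390258494
[[-1.4  0.5]
 [-1.5  0.8]
 [ 3.7 -1.5]
 [ 3.5 -0.8]
 [-1.5  0.8]
 [-0.3  0.4]
 [-1.5  2.7]
 [ 1.   2.4]
 [-0.  -3.5]
 [ 0.  -0.8]
 [-0.7  0.3]
 [ 0.9 -0.7]
 [-0.9  0.4]
 [ 2.3 -0.1]
 [ 2.3 -0.9]
 [-1.2 -1.8]
 [-0.  -1.2]]
jar [0.64685392 0.24285597 0.        ]
mugbot [ 0.45853156 -0.42641074  0.        ]
block [0.6219115 0.4424501 0.       ]
```

```bash
cat > go.py <<'E'
import sys
from h import *
# go.py x y z yaw : shift/turn in tool axes from the measured pose to tool-down pose w/ tool x at yaw
x,y,z,a=map(float,sys.argv[1:5]); s=status.get_obs(); M=R.from_rotvec(s["orientation"])
G=R.from_euler('z',a)*R.from_euler('x',np.pi)
print("dp",M.inv().apply(np.array([x,y,z])-s["tcp_pos"]).round(4),"rot",(M.inv()*G).as_rotvec().round(4),"t",s["clock"],"j",np.round(s["joints"],2))
E
cat >> fit.py <<'E'
ob=[ob[i] for i in (0,1,4,5,9,10,11,12)]
q,c,e=fit(ob,q); print('stand2',q,c); print(e.round(1))
for i,j in ((0,4),(1,5),(2,7),(3,6)):
    print(tri([('x',0)] and [(D['scene'],ob[i][2]),(D['side'],ob[j][2])]).round(4))
E
python3 fit.py | tail -14; python3 go.py .5 -.15 .40 1.6; python3 go.py .454 .345 .30 2.85
```

```text
block [0.6219115 0.4424501 0.       ]
stand2 [ 0.57862998 -0.08000363 -0.0821594 ] 2.811499829038124
[[-0.3  0.3]
 [-0.5  0.4]
 [-0.8  0.4]
 [ 0.3 -0. ]
 [ 0.7 -1.3]
 [-0.1 -0.2]
 [ 0.9 -1.3]
 [-0.8 -0.2]]
[ 0.6253 -0.1843  0.2238]
[ 0.6593 -0.0898  0.2374]
[0.5544 0.0098 0.182 ]
[0.5315 0.0138 0.1969]
dp [ 0.3794 -0.3162 -0.1504] rot [-1.3000e-03 -7.0000e-04 -1.1342e+00] t 0.15 j [ 1.    0.48  0.02  1.56 -0.01  1.11 -0.08]
dp [ 0.5606 -0.779  -0.0497] rot [-8.0000e-04 -1.6000e-03 -2.3842e+00] t 0.15 j [ 1.    0.48  0.02  1.56 -0.01  1.11 -0.08]
```

```bash
python3 -m handwheel '[{"dp":[0,0,-0.06],"delta_rot":[0,0,0]},{"dp":[0.02,-0.02,-0.12],"delta_rot":[0,0,-0.15]},{"dp":[0.07,-0.05,-0.15],"delta_rot":[0,0,-0.3]},{"dp":[0.12,-0.09,-0.15],"delta_rot":[0,0,-0.45]},{"dp":[0.17,-0.13,-0.15],"delta_rot":[0,0,-0.6]},{"dp":[0.22,-0.17,-0.15],"delta_rot":[0,0,-0.75]},{"dp":[0.27,-0.21,-0.15],"delta_rot":[0,0,-0.9]},{"dp":[0.32,-0.26,-0.15],"delta_rot":[0,0,-1.0]},{"dp":[0.38,-0.316,-0.15],"delta_rot":[0,0,-1.134]},{"dp":[0.38,-0.316,-0.15],"delta_rot":[0,0,-1.134]},{"dp":[0.38,-0.316,-0.15],"delta_rot":[0,0,-1.134]}]' 1 && python3 go.py .454 .345 .27 2.85
```

```text
clock: 1.52
tcp_pos: [0.5016, -0.1461, 0.4]
orientation: [-2.181, -2.26, -0.001]
contact_force: [-1.0, -1.5, 0.3]
grip_width: 0.0853
gripper_force: 0.0
dp [ 0.4924 -0.03    0.1305] rot [ 9.0000e-04 -7.0000e-04 -1.2434e+00] t 1.525 j [ 0.54  0.14 -0.42  1.69  0.06  1.33  0.14]
```

```bash
python3 -m handwheel '[{"dp":[0.06,0,0],"delta_rot":[0,0,-0.15]},{"dp":[0.12,-0.01,0],"delta_rot":[0,0,-0.3]},{"dp":[0.18,-0.01,0],"delta_rot":[0,0,-0.45]},{"dp":[0.24,-0.02,0],"delta_rot":[0,0,-0.6]},{"dp":[0.3,-0.02,0.02],"delta_rot":[0,0,-0.75]},{"dp":[0.36,-0.025,0.05],"delta_rot":[0,0,-0.9]},{"dp":[0.41,-0.03,0.08],"delta_rot":[0,0,-1.05]},{"dp":[0.45,-0.03,0.11],"delta_rot":[0,0,-1.2]},{"dp":[0.492,-0.03,0.13],"delta_rot":[0,0,-1.243]},{"dp":[0.492,-0.03,0.13],"delta_rot":[0,0,-1.243]},{"dp":[0.492,-0.03,0.13],"delta_rot":[0,0,-1.243]},{"dp":[0.492,-0.03,0.13],"delta_rot":[0,0,-1.243]}]' 1 && python3 go.py .454 .345 .12 2.85; python3 g.py b wrist scene side
```

```text
clock: 3.02
tcp_pos: [0.4577, 0.3392, 0.2705]
orientation: [0.472, 3.104, -0.001]
contact_force: [0.7, -0.5, 0.4]
grip_width: 0.0852
gripper_force: 0.0
dp [0.0055 0.0045 0.1505] rot [-0.0002  0.0015 -0.0103] t 3.025 j [-0.1   0.4  -0.84  1.75  0.33  1.14  0.23]
3.175 [0.45723682 0.33981284 0.27059323] [ 4.70486445e-01  3.10482021e+00 -5.85526260e-05] [ 0.5375106  -0.46543447 -0.2349754 ] 0.08503305685454583
```

View pics/b_wrist.png

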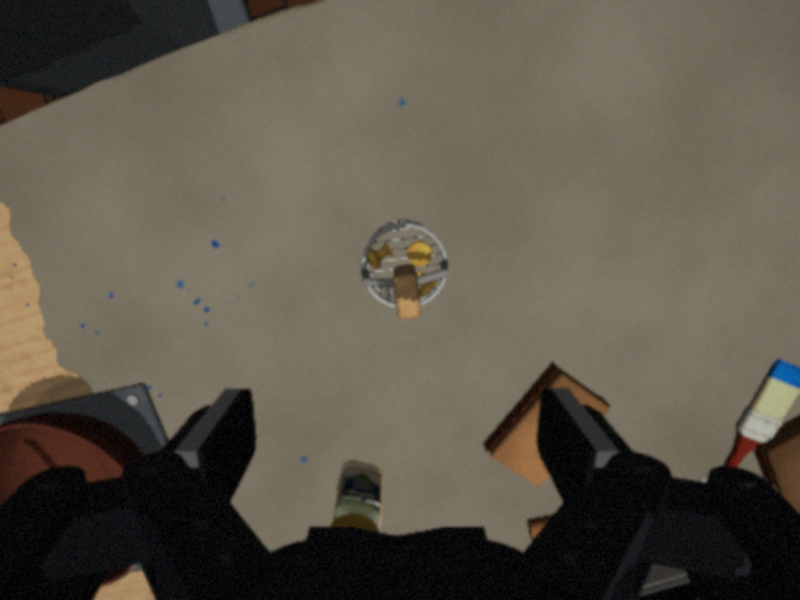

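The wrist view has the basket rim circle centred at (405,264), the top of the grip near (408,310), and the bail feet near (365,272) and (445,265). I'll measure these.

```bash
python3 - <<'E'
import pickle
from h import *
f=pickle.load(open('pics/b.pkl','rb'))['wrist']
im=cv2.resize(f['img'][130:220,215:300],None,fx=6,fy=6,interpolation=cv2.INTER_CUBIC); cv2.imwrite('pics/b_crop.png',im)
V=lambda X,Y:((X+.5)*.64-.5,(Y+.5)*.64-.5)
print('rim',atz(f,V(405,264),.042),'top',atz(f,V(408,310),.136))
a,b=atz(f,V(365,272),.045),atz(f,V(445,265),.045); print(a,b,np.linalg.norm(a-b),np.arctan2(*(a-b)[1::-1]))
for q in ((.454,.345,-.289),):
  M=R.from_euler('z',q[2]).as_matrix()
  P=[(M@np.array(p)+[q[0],q[1],0]) for p in ((0,0,.136),(0,0,.098),(0,.03,.042),(0,-.03,.042),(0,0,0.042))]
  print((proj(f,P)-[215,130])*6)
E
```

```text
rim [0.45439987 0.34634066 0.042     ] top [0.46295067 0.34373594 0.136     ]
[0.45078806 0.31656284 0.045     ] [0.46330211 0.374285   0.045     ] 0.05906310130443594 -1.7842904272825229
[[265.89535388 349.48489091]
 [261.59010984 293.84216827]
 [412.49568557 230.83882778]
 [101.23644577 234.87350282]
 [256.85880263 232.76772902]]
```

View pics/b_crop.png

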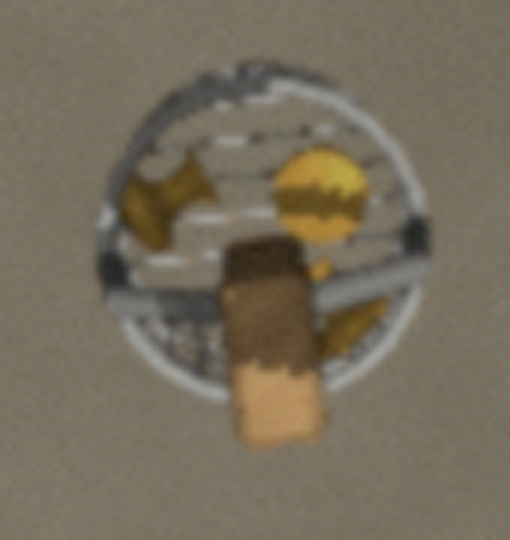

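The top face of the grip is centred at crop (273,360), and the bail feet are at (113,272) and (415,237). That puts the grip at about (0.4555, 0.3465) with yaw about -0.18.

```bash
python3 go.py .4555 .3465 .122 2.96
```

```text
dp [0.0038 0.0058 0.1486] rot [ 1.000e-04  1.300e-03 -1.192e-01] t 3.175 j [-0.1   0.4  -0.84  1.75  0.33  1.14  0.23]
```

```bash
python3 -m handwheel '[{"dp":[0.004,0.006,0.03],"delta_rot":[0,0.001,-0.119]},{"dp":[0.004,0.006,0.06],"delta_rot":[0,0.001,-0.119]},{"dp":[0.004,0.006,0.085],"delta_rot":[0,0.001,-0.119]},{"dp":[0.004,0.006,0.11],"delta_rot":[0,0.001,-0.119]},{"dp":[0.004,0.006,0.13],"delta_rot":[0,0.001,-0.119]},{"dp":[0.004,0.006,0.14],"delta_rot":[0,0.001,-0.119]},{"dp":[0.004,0.006,0.1485],"delta_rot":[0,0.001,-0.119]},{"dp":[0.004,0.006,0.1485],"delta_rot":[0,0.001,-0.119]},{"dp":[0.004,0.006,0.1485],"delta_rot":[0,0.001,-0.119]}]' 1; python3 go.py .4555 .3465 .122 2.96; python3 g.py c side scene;  python3 - <<'E'
import pickle,cv2,numpy as np
D=pickle.load(open('pics/c.pkl','rb'))
a=cv2.resize(D['side']['img'][200:340,200:300],None,fx=4,fy=4); b=cv2.resize(D['scene']['img'][180:320,130:230],None,fx=4,fy=4)
cv2.imwrite('pics/c_crop.png',np.hstack([a,b]))
E
```

```text
clock: 4.3
tcp_pos: [0.4548, 0.3481, 0.1221]
orientation: [-0.282, -3.129, -0.001]
contact_force: [-0.6, 0.1, 0.6]
grip_width: 0.0852
gripper_force: 0.0
dp [-0.001  -0.0014  0.0001] rot [ 0.0008 -0.0003  0.0017] t 4.3 j [-0.18  0.58 -0.77  1.87  0.51  0.89  0.19]
4.4 [0.45476191 0.34806564 0.12211599] [-2.82159224e-01 -3.12874939e+00 -1.38615308e-03] [-1.49876588 -0.68067844 -0.79364411] 0.08533559356886028
```

View pics/c_crop.png

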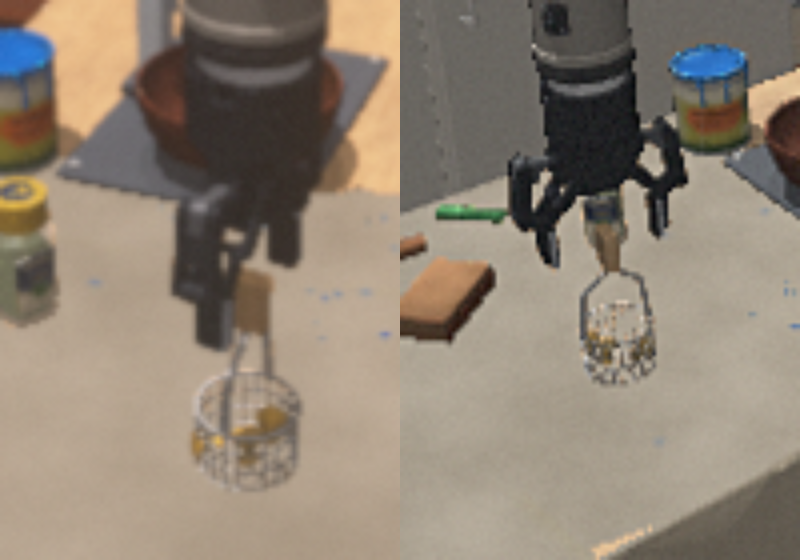

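In the side crop the fingertips at (212,345) and (288,262) straddle the grip at (253,302). The scene crop agrees, and the basket is still upright. I'll close.

```bash
python3 -m handwheel '[{"dp":[-0.001,-0.001,0],"delta_rot":[0,0,0]},{"dp":[-0.001,-0.001,0],"delta_rot":[0,0,0]},{"dp":[-0.001,-0.001,0],"delta_rot":[0,0,0]},{"dp":[-0.001,-0.001,0],"delta_rot":[0,0,0]},{"dp":[-0.001,-0.001,0],"delta_rot":[0,0,0]},{"dp":[-0.001,-0.001,0],"delta_rot":[0,0,0]},{"dp":[-0.001,-0.001,0],"delta_rot":[0,0,0]},{"dp":[-0.001,-0.001,0],"delta_rot":[0,0,0]}]' 0 50; python3 -m handwheel '[{"dp":[0,0,-0.01],"delta_rot":[0,0,0]},{"dp":[0,0,-0.03],"delta_rot":[0,0,0]},{"dp":[0,0,-0.06],"delta_rot":[0,0,0]},{"dp":[0,0,-0.09],"delta_rot":[0,0,0]},{"dp":[0,0,-0.12],"delta_rot":[0,0,0]},{"dp":[0,0,-0.14],"delta_rot":[0,0,0]},{"dp":[0,0,-0.15],"delta_rot":[0,0,0]},{"dp":[0,0,-0.15],"delta_rot":[0,0,0]},{"dp":[0,0,-0.15],"delta_rot":[0,0,0]}]'; python3 g.py d side scene
```

```text
clock: 5.4
tcp_pos: [0.4554, 0.3465, 0.1216]
orientation: [-0.282, -3.128, 0.0]
contact_force: [-0.3, -0.8, 2.0]
grip_width: 0.0136
gripper_force: 50.1
clock: 6.52
tcp_pos: [0.4551, 0.346, 0.2704]
orientation: [-0.282, -3.127, 0.002]
contact_force: [-0.7, 0.4, -3.1]
grip_width: 0.0135
gripper_force: 49.5
6.625 [0.45509111 0.34610325 0.27041663] [-2.81618125e-01 -3.12650399e+00  1.68374936e-03] [ 0.01960555 -0.16042905 -2.59211508] 0.013502503998634119
```

View pics/d_side.png

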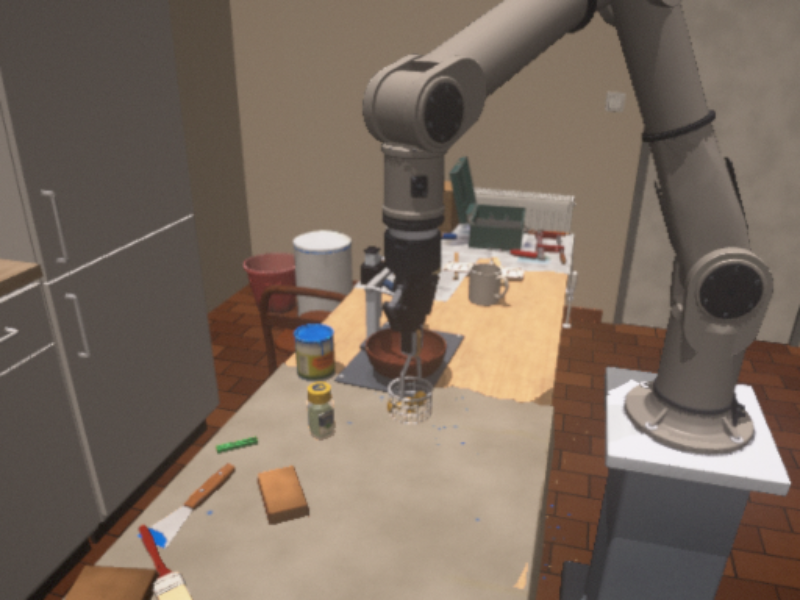

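The basket is held upright and clear of the table, and the bystanders haven't moved. Next I'll go in front of the hook.

```bash
python3 go.py .452 .020 .244 3.06
```

```text
dp [-0.0553 -0.3214  0.0267] rot [-0.0012 -0.0024 -0.0981] t 6.625 j [-0.09  0.42 -0.87  1.74  0.34  1.15  0.33]
```

```bash
python3 -m handwheel '[{"dp":[-0.003,-0.015,0.002],"delta_rot":[-0.001,-0.002,-0.01]},{"dp":[-0.008,-0.045,0.004],"delta_rot":[-0.001,-0.002,-0.02]},{"dp":[-0.015,-0.085,0.006],"delta_rot":[-0.001,-0.002,-0.03]},{"dp":[-0.022,-0.13,0.01],"delta_rot":[-0.001,-0.002,-0.04]},{"dp":[-0.03,-0.175,0.014],"delta_rot":[-0.001,-0.002,-0.05]},{"dp":[-0.038,-0.22,0.018],"delta_rot":[-0.001,-0.002,-0.065]},{"dp":[-0.045,-0.26,0.022],"delta_rot":[-0.001,-0.002,-0.08]},{"dp":[-0.05,-0.29,0.025],"delta_rot":[-0.001,-0.002,-0.09]},{"dp":[-0.053,-0.31,0.0267],"delta_rot":[-0.001,-0.002,-0.098]},{"dp":[-0.055,-0.321,0.0267],"delta_rot":[-0.001,-0.002,-0.098]},{"dp":[-0.055,-0.321,0.0267],"delta_rot":[-0.001,-0.002,-0.098]},{"dp":[-0.055,-0.321,0.0267],"delta_rot":[-0.001,-0.002,-0.098]}]'; python3 g.py e side scene;  python3 - <<'E'
import pickle,cv2,numpy as np
D=pickle.load(open('pics/e.pkl','rb'))
a=cv2.resize(D['side']['img'][140:260,205:305],None,fx=4,fy=4,interpolation=2); b=cv2.resize(D['scene']['img'][140:260,205:305],None,fx=4,fy=4,interpolation=2)
cv2.imwrite('pics/e_crop.png',np.hstack([a,b]))
E
python3 go.py .556 .0115 .244 3.06
```

```text
clock: 8.12
tcp_pos: [0.4521, 0.0218, 0.2449]
orientation: [0.127, 3.138, 0.002]
contact_force: [-0.5, -0.2, -2.4]
grip_width: 0.0133
gripper_force: 49.5
8.225 [0.45213782 0.02190091 0.24485358] [1.25632434e-01 3.13767814e+00 2.06794442e-03] [-0.08362882  0.00793757 -2.08901774] 0.013422998449966911
dp [-0.1044 -0.0021  0.001 ] rot [0.0014 0.0013 0.0016] t 8.225 j [ 0.57  0.2  -0.84  2.03  0.18  0.99  1.14]
```

View pics/e_crop.png

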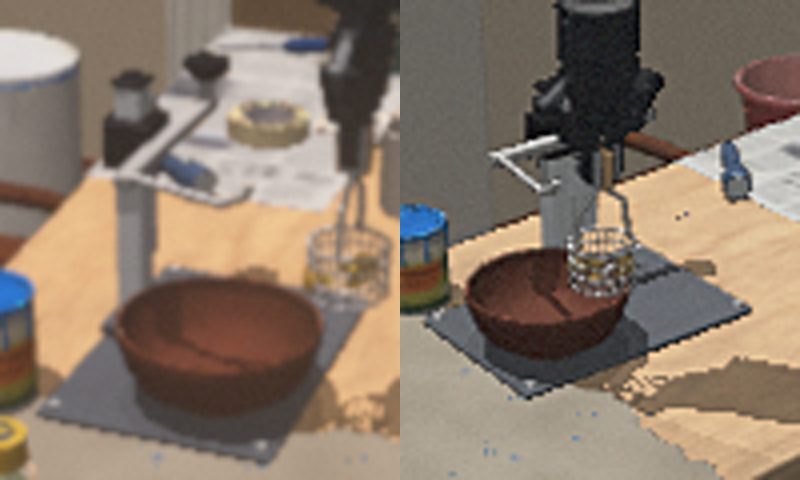

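In the side crop the hook tip is at (248,190) and the bail peak at (357,177). In the scene crop the tip is at (557,180) and the peak at (606,186). I'll triangulate both and compare.

```bash
python3 - <<'E'
import pickle
from h import *
D=pickle.load(open('pics/e.pkl','rb'))
P=lambda X,Y:(205+X/4-.375,140+Y/4-.375)
print('tip',tri([(D['side'],P(248,190)),(D['scene'],P(157,180))]))
print('peak',tri([(D['side'],P(357,177)),(D['scene'],P(206,186))]))
print('seat',tri([(D['side'],P(222,200)),(D['scene'],P(141,189))]))
for c in('side','scene'): print((proj(D[c],[[.4521,.0219,.2449-.0226],[.528,.0145,.2],[.556,.0115,.182]])-[205,140])*4+1.5)
E
```

```text
tip [0.53596875 0.0068217  0.19410005]
peak [0.45058918 0.01642007 0.21904116]
seat [0.55456966 0.01215257 0.18284649]
[[353.07235681 170.77970766]
 [255.03955683 183.00620084]
 [220.20501233 198.95832741]]
[[200.05294613 187.69284555]
 [155.49563412 182.95872588]
 [140.55909721 190.34848317]]
```

```bash
python3 -m handwheel '[{"dp":[-0.008,0,0],"delta_rot":[0.001,0.001,0]},{"dp":[-0.02,0,0],"delta_rot":[0.001,0.001,0]},{"dp":[-0.035,-0.001,0],"delta_rot":[0.001,0.001,0]},{"dp":[-0.05,-0.001,0],"delta_rot":[0.001,0.001,0]},{"dp":[-0.065,-0.001,0],"delta_rot":[0.001,0.001,0]},{"dp":[-0.08,-0.001,0],"delta_rot":[0.001,0.001,0]},{"dp":[-0.092,-0.001,0],"delta_rot":[0.001,0.001,0]},{"dp":[-0.1,-0.001,0],"delta_rot":[0.001,0.001,0]},{"dp":[-0.104,-0.001,0],"delta_rot":[0.001,0.001,0]},{"dp":[-0.104,-0.001,0],"delta_rot":[0.001,0.001,0]},{"dp":[-0.104,-0.001,0],"delta_rot":[0.001,0.001,0]}]'; python3 g.py f side scene;  python3 - <<'E'
import pickle,cv2,numpy as np
D=pickle.load(open('pics/f.pkl','rb'))
a=cv2.resize(D['side']['img'][140:260,205:305],None,fx=4,fy=4,interpolation=2); b=cv2.resize(D['scene']['img'][140:260,205:305],None,fx=4,fy=4,interpolation=2)
cv2.imwrite('pics/f_crop.png',np.hstack([a,b]))
E
```

```text
clock: 9.6
tcp_pos: [0.5553, 0.0114, 0.2449]
orientation: [-0.128, -3.139, 0.0]
contact_force: [-0.0, 0.5, -2.1]
grip_width: 0.0133
gripper_force: 49.5
9.7 [0.55538579 0.01138086 0.24492737] [ 1.28299893e-01  3.13890501e+00 -4.04024059e-04] [ 0.33144619  0.94152113 -3.32756488] 0.013469530979227528
```

View pics/f_crop.png

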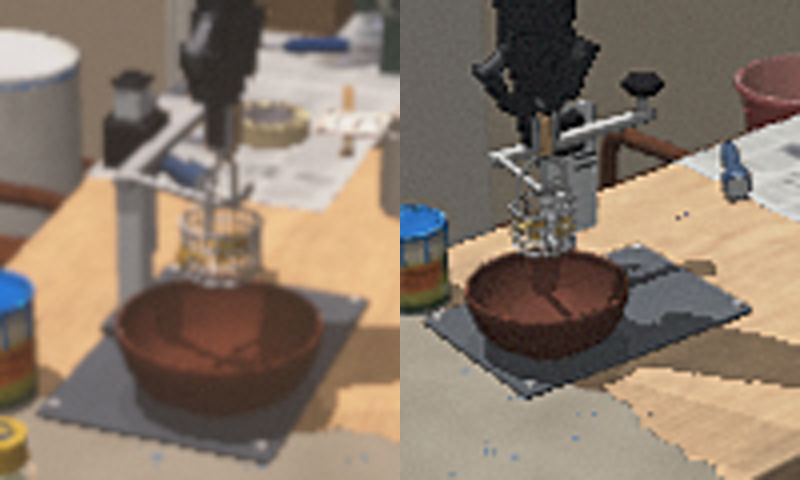

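In the side crop the bail legs at x = 212 and 233 straddle the hook near (222,195), and the tip shows in front at (248,190). The hook is through the opening. I'll lower slowly onto it.

```bash
python3 -m handwheel '[{"dp":[0,0,0.008],"delta_rot":[0,0,0]},{"dp":[0,0,0.016],"delta_rot":[0,0,0]},{"dp":[0,0,0.024],"delta_rot":[0,0,0]},{"dp":[0,0,0.03],"delta_rot":[0,0,0]},{"dp":[0,0,0.034],"delta_rot":[0,0,0]},{"dp":[0,0,0.034],"delta_rot":[0,0,0]}]'; python3 -m handwheel '[{"dp":[0,0,0.001],"delta_rot":[0,0,0]},{"dp":[0,0,0.002],"delta_rot":[0,0,0]},{"dp":[0,0,0.003],"delta_rot":[0,0,0]},{"dp":[0,0,0.003],"delta_rot":[0,0,0]}]'
```

```text
clock: 10.45
tcp_pos: [0.5564, 0.0116, 0.2114]
orientation: [0.128, 3.137, 0.001]
contact_force: [1.4, 0.3, 0.0]
grip_width: 0.0134
gripper_force: 50.0
clock: 10.95
tcp_pos: [0.5565, 0.0116, 0.2088]
orientation: [0.128, 3.137, 0.0]
contact_force: [1.9, 0.2, 5.4]
grip_width: 0.0134
gripper_force: 50.6
```

```bash
python3 -m handwheel '[{"dp":[0,0,-0.003],"delta_rot":[0,0,0]},{"dp":[-0.003,0,-0.003],"delta_rot":[0,0,0]},{"dp":[-0.006,0,-0.002],"delta_rot":[0,0,0]},{"dp":[-0.006,0,-0.001],"delta_rot":[0,0,0]},{"dp":[-0.006,0,-0.001],"delta_rot":[0,0,0]}]';  python3 -m handwheel '[{"dp":[0,0,0.001],"delta_rot":[0,0,0]},{"dp":[0,0,0.002],"delta_rot":[0,0,0]},{"dp":[0,0,0.002],"delta_rot":[0,0,0]}]'
```

```text
clock: 11.58
tcp_pos: [0.5613, 0.01, 0.2086]
orientation: [-0.129, -3.138, 0.002]
contact_force: [-2.9, -2.9, 5.2]
grip_width: 0.0133
gripper_force: 50.6
clock: 11.95
tcp_pos: [0.5614, 0.01, 0.2067]
orientation: [-0.129, -3.138, 0.002]
contact_force: [-2.7, -2.7, 5.3]
grip_width: 0.0134
gripper_force: 50.6
```

```bash
python3 -m handwheel '[{"dp":[0.001,0,-0.003],"delta_rot":[0,0,0]},{"dp":[0.002,-0.002,-0.004],"delta_rot":[0,0,0]},{"dp":[0.002,-0.002,-0.004],"delta_rot":[0,0,0]}]'; python3 -m handwheel '[{"dp":[0,-0.001,0.001],"delta_rot":[0,0,0]},{"dp":[0,-0.001,0.001],"delta_rot":[0,0,0]},{"dp":[0,-0.001,0.001],"delta_rot":[0,0,0]}]'
```

```text
clock: 12.32
tcp_pos: [0.5592, 0.0094, 0.2105]
orientation: [-0.128, -3.139, -0.001]
contact_force: [0.7, 0.1, -1.8]
grip_width: 0.0135
gripper_force: 49.7
clock: 12.7
tcp_pos: [0.5594, 0.009, 0.2101]
orientation: [0.127, 3.139, 0.002]
contact_force: [-2.3, 3.3, 3.1]
grip_width: 0.0137
gripper_force: 50.3
```

```bash
python3 -m handwheel '[{"dp":[0,0.001,0],"delta_rot":[0,0,0]},{"dp":[0,0.001,0],"delta_rot":[0,0,0]},{"dp":[0,0.001,0],"delta_rot":[0,0,0]},{"dp":[0,0.001,0],"delta_rot":[0,0,0]},{"dp":[0,0.001,0],"delta_rot":[0,0,0]},{"dp":[0,0.001,0],"delta_rot":[0,0,0]}]' 0.45 20; python3 g.py k side scene; python3 - <<'E'
import pickle,cv2,numpy as np
D0=pickle.load(open('pics/f.pkl','rb'));D=pickle.load(open('pics/k.pkl','rb'))
a=cv2.resize(D['side']['img'][150:230,225:292],None,fx=6,fy=6,interpolation=2); b=cv2.resize(D['scene']['img'][150:230,205:270],None,fx=6,fy=6,interpolation=2)
cv2.imwrite('pics/k_crop.png',np.hstack([a,b]))
E
```

```text
clock: 13.45
tcp_pos: [0.5595, 0.0091, 0.2099]
orientation: [0.128, 3.139, 0.0]
contact_force: [-0.3, -0.0, 0.0]
grip_width: 0.0385
gripper_force: 0.0
13.55 [0.55950806 0.00905215 0.20984198] [1.28550058e-01 3.13885791e+00 4.22390985e-05] [-0.04300259 -0.68982961  1.00190935] 0.038477293687105896
```

```bash
python3 -m handwheel '[{"dp":[0,0,-0.01],"delta_rot":[0,0,0]},{"dp":[0,0,-0.025],"delta_rot":[0,0,0]},{"dp":[0,0,-0.045],"delta_rot":[0,0,0]},{"dp":[0,0,-0.07],"delta_rot":[0,0,0]},{"dp":[0,0,-0.1],"delta_rot":[0,0,0]},{"dp":[0,0,-0.12],"delta_rot":[0,0,0]},{"dp":[0,0,-0.12],"delta_rot":[0,0,0]}]'; python3 g.py m side scene; python3 - <<'E'
import pickle
from h import *
D=pickle.load(open('pics/m.pkl','rb')); O=pickle.load(open('pics/a.pkl','rb')); ob=[]
for c,(x0,x1,y0,y1) in (('side',(245,275,150,215)),('scene',(225,255,145,215))):
    d=np.abs(D[c]['img'].astype(int)-O[c]['img']).sum(2)[y0:y1,x0:x1]
    im=D[c]['img'][y0:y1,x0:x1].astype(int); m=((im[...,2]-im[...,0]>35)&(d>40)).astype(np.uint8)
    n,l,s,ct=cv2.connectedComponentsWithStats(m)
    for i in range(1,n):
        if s[i,4]>8: print(c,s[i]+[x0,y0,0,0,0],ct[i]+[x0,y0])
    print('pred grip .1365..',proj(D[c],[[.5575,.0105,.182-.096+z] for z in (.136,.117,.098,.042,0)]).round(1).tolist())
a=cv2.resize(D['side']['img'][150:250,225:292],None,fx=6,fy=6,interpolation=2); b=cv2.resize(D['scene']['img'][150:250,205:270],None,fx=6,fy=6,interpolation=2)
cv2.imwrite('pics/m_crop.png',np.hstack([a,b]))
E
python3 go.py .62 -.18 .34 3.06
```

```text
clock: 14.42
tcp_pos: [0.5605, 0.0095, 0.3326]
orientation: [0.128, 3.134, 0.0]
contact_force: [0.3, 0.4, -0.9]
grip_width: 0.0383
gripper_force: 0.0
14.525 [0.55931552 0.00897318 0.32994077] [ 1.28585376e-01  3.13862109e+00 -4.17698122e-04] [ 0.40691368 -0.70332354 -0.77056743] 0.03810236501721226
side [255 176   9  13 100] [258.58 182.02]
side [257 191  14  24 151] [261.80794702 203.45033113]
side [248 198   8   9  33] [252.78787879 203.39393939]
side [248 212   9   3  25] [252.   213.08]
pred grip .1365.. [[259.4, 177.1], [259.4, 182.9], [259.3, 188.6], [259.1, 205.0], [259.0, 217.0]]
scene [236 176   7  10  36] [239.36111111 180.11111111]
scene [235 203   7   3  12] [237.91666667 203.83333333]
pred grip .1365.. [[239.3, 177.6], [239.5, 182.1], [239.7, 186.6], [240.3, 199.4], [240.7, 208.8]]
dp [-0.0759 -0.1834 -0.01  ] rot [-0.0003  0.0003 -0.0003] t 14.525 j [ 0.52  0.31 -0.8   1.7   0.24  1.23  1.15]
```

The colour blobs for the grip are within 2 px of the predicted hanging pose in both cameras, so the basket hangs upright. Now the knob, with the gripper shut.

```bash
python3 -m handwheel '[{"dp":[-0.012,-0.03,-0.01],"delta_rot":[0,0,0]},{"dp":[-0.03,-0.07,-0.01],"delta_rot":[0,0,0]},{"dp":[-0.048,-0.115,-0.01],"delta_rot":[0,0,0]},{"dp":[-0.065,-0.155,-0.01],"delta_rot":[0,0,0]},{"dp":[-0.0785,-0.1845,-0.01],"delta_rot":[0,0,0]},{"dp":[-0.0785,-0.1845,0.01],"delta_rot":[0,0,0]},{"dp":[-0.0785,-0.1845,0.04],"delta_rot":[0,0,0]},{"dp":[-0.0785,-0.1845,0.06],"delta_rot":[0,0,0]},{"dp":[-0.0785,-0.1845,0.06],"delta_rot":[0,0,0]},{"dp":[-0.0785,-0.1845,0.06],"delta_rot":[0,0,0]}]' 0 20; python3 go.py .623 -.181 .249 3.06
```

```text
clock: 15.78
tcp_pos: [0.6231, -0.1808, 0.2707]
orientation: [0.128, 3.138, 0.0]
contact_force: [-0.4, -0.8, -0.4]
grip_width: 0.0001
gripper_force: 0.0
dp [ 0.0001 -0.0002  0.0217] rot [0.0001 0.0012 0.0003] t 15.775 j [ 0.67  0.5  -0.69  1.56  0.34  1.2   1.41]
```

```bash
python3 -m handwheel '[{"dp":[0,0,0.01],"delta_rot":[0,0,0]},{"dp":[0,0,0.02],"delta_rot":[0,0,0]},{"dp":[0,0,0.022],"delta_rot":[0,0,0]},{"dp":[0,0,0.022],"delta_rot":[0,0,0]}]'; for i in 1 2 3; do python3 -m handwheel '[{"dp":[0,0,0.001],"delta_rot":[0,0,0]},{"dp":[0,0,0.0015],"delta_rot":[0,0,0]},{"dp":[0,0,0.0015],"delta_rot":[0,0,0]}]' | grep -E 'tcp|contact'; done
```

```text
clock: 16.27
tcp_pos: [0.6226, -0.1813, 0.2477]
orientation: [-0.128, -3.139, -0.0]
contact_force: [-0.5, -0.6, -0.0]
grip_width: 0.0002
gripper_force: 0.0
tcp_pos: [0.6229, -0.1812, 0.2469]
contact_force: [-1.3, -0.3, 3.8]
tcp_pos: [0.6229, -0.1812, 0.2454]
contact_force: [-1.2, -0.1, 5.1]
tcp_pos: [0.6229, -0.1812, 0.2439]
contact_force: [-1.1, 0.2, 4.9]
```

Contact came at TCP z = 0.247, exactly as expected. I'll press to 0.207.

```bash
python3 -m handwheel '[{"dp":[0,0,0.003],"delta_rot":[0,0,0]},{"dp":[0,0,0.007],"delta_rot":[0,0,0]},{"dp":[0,0,0.011],"delta_rot":[0,0,0]},{"dp":[0,0,0.015],"delta_rot":[0,0,0]},{"dp":[0,0,0.019],"delta_rot":[0,0,0]},{"dp":[0,0,0.023],"delta_rot":[0,0,0]},{"dp":[0,0,0.027],"delta_rot":[0,0,0]},{"dp":[0,0,0.031],"delta_rot":[0,0,0]},{"dp":[0,0,0.034],"delta_rot":[0,0,0]},{"dp":[0,0,0.037],"delta_rot":[0,0,0]},{"dp":[0,0,0.037],"delta_rot":[0,0,0]},{"dp":[0,0,0.037],"delta_rot":[0,0,0]}]'; python3 -m handwheel '[{"dp":[0,0,0],"delta_rot":[0,0,0]},{"dp":[0,0,0],"delta_rot":[0,0,0]},{"dp":[0,0,0],"delta_rot":[0,0,0]},{"dp":[0,0,0],"delta_rot":[0,0,0]},{"dp":[0,0,0],"delta_rot":[0,0,0]},{"dp":[0,0,0],"delta_rot":[0,0,0]}]';python3 g.py n side scene; python3 - <<'E'
import pickle,cv2,numpy as np
D=pickle.load(open('pics/n.pkl','rb'))
a=cv2.resize(D['side']['img'][140:260,205:305],None,fx=4,fy=4,interpolation=2); b=cv2.resize(D['scene']['img'][140:260,205:305],None,fx=4,fy=4,interpolation=2)
cv2.imwrite('pics/n_crop.png',np.hstack([a,b]))
E
```

```text
clock: 18.9
tcp_pos: [0.623, -0.1812, 0.2078]
orientation: [0.129, 3.138, -0.001]
contact_force: [-4.0, -0.5, 10.3]
grip_width: -0.0005
gripper_force: 5.3
clock: 19.65
tcp_pos: [0.623, -0.1812, 0.2078]
orientation: [0.129, 3.138, -0.001]
contact_force: [-4.2, -0.9, 10.4]
grip_width: 0.0
gripper_force: 5.3
19.75 [ 0.62294056 -0.18122109  0.20778628] [ 1.28676726e-01  3.13792310e+00 -9.06994082e-04] [-3.74226191  0.03037823  9.96596972] -0.0003024085449817043
```

View pics/n_crop.png

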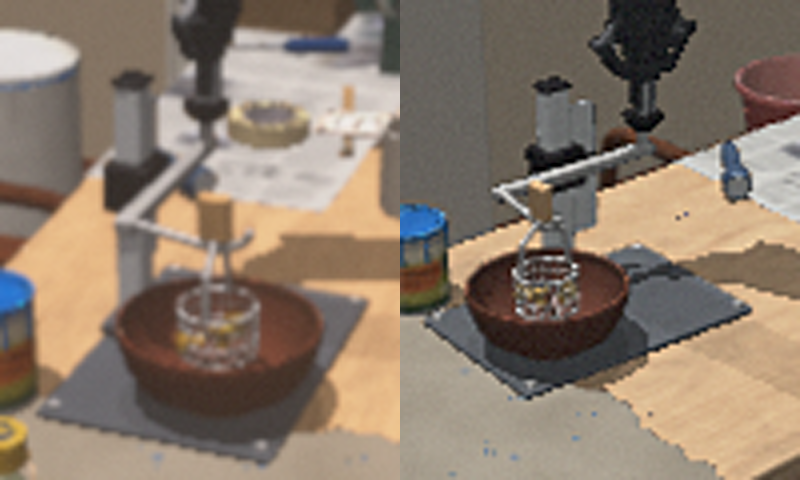

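The picture shows the basket hanging upright inside the bowl, with its grip at side crop (215,213). The knob is held down under the fingers at (207,105). The hook tip dropped 46 crop px (11.5 px), about 38–39 mm, which agrees with the 39 mm of TCP travel and falls between the marks at 34 and 46 mm.

```bash
python3 -c "
from bench import r
print(r.hand_in())"
```

```text
the job is handed in; nothing more can be done
None
```

The basket hangs upright by its bail on the hook, inside the bowl; the knob was still held about 39 mm down when I handed the job in at about 20 s, and the jar, block and mug were never approached.

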